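# Load the massage roller warmer

### The arm

A 6-joint arm with a two-finger parallel gripper is mounted at the origin on the work surface; the furniture and walls round the work are solid. World frame = base frame: x ahead of the robot, y to its left, z up, the work surface at z = 0. Lengths are in m, angles in degrees, forces in N, time in s.
With the tool pointing down it reaches from about 0.325 to 0.775 m from the base axis. Payload 5.5 kg.
Tool frame: the origin (TCP) lies at the centre of the arm's flange, where the gripper is bolted on; the fingertips stand 182 mm ahead of it and the grasp point (between the pads) lies 163 mm ahead of it; z points along the fingers, y is the line along which they close (so a half turn about z gives the same grasp; the last joint's range is limited). The gripper opens to 88 mm and grips with 3 to 60 N. Pads are 20 mm wide; open, the fingers measure 115 mm over their backs; the gripper's body (75 mm by 178 mm) begins 61 mm behind the grasp point.
Start: joints at [60.522, 5.22, 70.514, -0, 104.267, -3.249], TCP at [0.265, 0.538, 0.405] pointing down, gripper open.
Joint ranges: [-164.24, 164.24], [-49.07, 125.15], [9.68, 141.18], [-86.29, 266.29], [3.28, 154.24], [-151.56, 151.56]. Speed limits (degrees/s): [147.25, 147.25, 172.46, 180, 180, 180].

### API

Orientations are given as [roll, pitch, yaw] about the fixed x, y, z axes, in that order (R = Rz(yaw) Ry(pitch) Rx(roll)).
In Python, from station import r gives the robot as it stands. The module is installed in compiled form; this text tells all that it offers. Calls block until the motion is done:
- r.reach(position, orientation): joint-space move of the TCP to a pose.
- r.servo_line(position, rotation=None, speed=0.15): straight line of the TCP; rotation=None keeps the orientation; speed is the mean speed in m/s.
- r.move_joints(angles): joint-space move.
- r.let_go() and r.grab(squeeze=None): open the fingers fully, or close them until they stop; squeeze is the grip in N (None keeps the last).
- r.wait(seconds).
- r.inverse_kinematics(position, orientation): joint angles nearest the present ones, or None.
- r.sense(): the state.
- r.snapshot(name): name is "side" or "top" or "wrist"; returns a dict with "frame" (400x640x3 uint8, red, green, blue), "fx", "fy", "cx", "cy" (pixels), "dist_coeffs" ([k1, k2, p1, p2, k3] as OpenCV has them; the pictures are not rectified), "R" (3x3) and "t" (3): a world point X has camera coordinates R X + t. Camera axes: x right, y down, z forward; pixel columns grow to the right and rows downward; lengths in m; the calibration is good to about 2 mm. A picture is of the moment at which its call begins. There is no depth.
A pose or a line that the arm cannot do raises r.IKError and nothing moves.
- r.hand_in(): hands the job in; it is judged then, once.
The state is a dict: "clock": time; "joints": joint angles; "joint_vel": joint speeds; "joint_torque": joint torques, N m; "tcp_pos": TCP position; "orientation": TCP orientation; "contact_force": force on the tool from outside, world axes, zero at the start; "torque": the same for the moment, N m; "opening": finger opening in m; "gripper_force": force on a finger pad.
Only numpy, scipy, OpenCV 4.12 (cv2) and the standard library are available. Lean on these libraries where they do the work, as an engineer would, in place of code of your own. Each camera call takes 0.05 s, during which the arm holds its last target. There are 200 camera calls.

### The job

Load every steel massage roller from the blue tray into the roller warmer, each lying down in a V cradle of its own and seated right down in both V-plates. Then push the warmer's see-through door shut until it snaps home on its catch, and after that press the green start button fully down and let go. Leave the cotton buds and the nail polish where they are.

Things in the scene. Friction and masses are not known exactly. Their poses are not given: they have to be found in the camera images.
- roller_1_center (a point): Centre of a massage roller: steel barrel 36 mm across with hexagonal black rubber end caps (40 mm over flats, 46 over corners, 10 thick); 112 mm long with caps, 0.2 to 0.4 kg. Own y = its long axis (either way); x, z turn as it rolls. Starts in the blue tray, centre 24 mm above the desk. Grip across the barrel at mid-length. Two or three rollers are present; an absent one reads None.
- roller_2_center (a point): Centre of a massage roller: steel barrel 36 mm across with hexagonal black rubber end caps (40 mm over flats, 46 over corners, 10 thick); 112 mm long with caps, 0.2 to 0.4 kg. Own y = its long axis (either way); x, z turn as it rolls. Starts in the blue tray, centre 24 mm above the desk. Grip across the barrel at mid-length. Two or three rollers are present; an absent one reads None.
- roller_3_center (a point): Centre of a massage roller: steel barrel 36 mm across with hexagonal black rubber end caps (40 mm over flats, 46 over corners, 10 thick); 112 mm long with caps, 0.2 to 0.4 kg. Own y = its long axis (either way); x, z turn as it rolls. Starts in the blue tray, centre 24 mm above the desk. Grip across the barrel at mid-length. Two or three rollers are present; an absent one reads None.
- cradle_1 (a point): Centre of a roller once seated in this cradle, 46 mm above the desk. Cradle = two aluminium 90 degree V-plates, 10 mm thick, centred 30 mm either side along y (50 mm clear between them, for fingers; floor 34 mm below). Own x = along the row (cradles 64 mm apart, 1 nearest the robot), y = along a seated roller, to the robot's left, z up. A barrel lowered within 15 mm of it self-centres; 11 mm play along y.
- cradle_2 (a point): Centre of a roller once seated in this cradle, 46 mm above the desk. Cradle = two aluminium 90 degree V-plates, 10 mm thick, centred 30 mm either side along y (50 mm clear between them, for fingers; floor 34 mm below). Own x = along the row (cradles 64 mm apart, 1 nearest the robot), y = along a seated roller, to the robot's left, z up. A barrel lowered within 15 mm of it self-centres; 11 mm play along y.
- cradle_3 (a point): Centre of a roller once seated in this cradle, 46 mm above the desk. Cradle = two aluminium 90 degree V-plates, 10 mm thick, centred 30 mm either side along y (50 mm clear between them, for fingers; floor 34 mm below). Own x = along the row (cradles 64 mm apart, 1 nearest the robot), y = along a seated roller, to the robot's left, z up. A barrel lowered within 15 mm of it self-centres; 11 mm play along y.
- warmer: Roller warmer: white open-topped box, 250 (x) x 186 (y) mm, walls 74 mm high, on the robot's left, fixed to the desk, turned up to 0.2 rad. Origin under its middle, under cradle_2; axes as the cradles'. End walls 53 mm outside the outer cradles, side walls 85 mm from the middle. Catch housing 94 mm high outside the middle of its +y wall.
- door (a joint): Hinge of the warmer's flat see-through top door (246 x 184 x 6 mm, grey frame). 0 = shut, level; 1.57 = upright; starts leaning back at 1.65 to 1.85, stop 1.95. Stiff hinge (0.24 N m): stays where left. From about 0.06 rad a sprung ball catch resists (up to about 6 N at the free edge), then snaps over the edge and holds it at 0.
- door_hinge (a point): Middle of the hinge line, 76 mm above the desk, on the warmer's -y side (nearest the steriliser box), 93 mm from the middle. Own x = along the hinge, y = from hinge to free edge in the door's plane, z = out of its outer face (up when shut, toward the steriliser when open).
- door_edge (a point): On the outer face by the middle of the door's free edge, 172 mm from the hinge line (panel ends 12 mm further), on a low steel pull bar; 82 mm above the desk when shut. Axes as door_hinge. Swing the door over by pushing its outer face from behind, then press down here with shut fingers.
- start (a joint): Green start button on the grey ledge behind the hinge, beneath the leaning open door. 0 = up, 0.006 m = fully down; sprung, about 4 N fully down, springs back up.
- start_top (a point): Centre of the top of the start button (28 mm across), about 60 mm above the desk; press straight down.
- tray_middle (a point): Middle of the floor (4 mm above the desk) of the shallow blue tray, 252 (x) x 126 (y) x 26 mm, fixed to the desk; three lanes for rollers, 84 mm apart in x, parted by 32 mm high stops beside the end caps only, on the robot's right, beside the white steriliser box (top 170 mm above the desk, x 0.26 to 0.48, y -0.16 to 0.14).
- cotton_buds: Bystander: tub of cotton buds, 77 mm across, 80 mm tall; origin at the middle of its underside. At the back left.
- polish_a: Bystander: red nail polish bottle, 26 x 26 x 76 mm, origin under it; behind the steriliser box.
- polish_b: Bystander: pink nail polish bottle, 26 x 26 x 76 mm, origin under it; behind the steriliser box.

How it is judged (in metres and radians):
On the way, in this order (a step that is already met when the one before it is completed fails the run):
1. every roller lies seated in a V cradle and is let go, with the door still open (z of roller_1_center in the frame of cradle_2 between -0.0035 and 0.0035 m and x of roller_1_center in the frame of cradle_2 between -0.075 and 0.075 m and y of roller_1_center in the frame of cradle_2 between -0.015 and 0.015 m and angle between the y axis of each of roller_1_center, roller_2_center, roller_3_center and the y axis of cradle_2, either way round below 0.06 rad and contact force between the fingers and roller_1 below 0.1 N and z of roller_2_center in the frame of cradle_2 between -0.0035 and 0.0035 m and x of roller_2_center in the frame of cradle_2 between -0.075 and 0.075 m and y of roller_2_center in the frame of cradle_2 between -0.015 and 0.015 m and contact force between the fingers and roller_2 below 0.1 N and z of roller_3_center in the frame of cradle_2 between -0.0035 and 0.0035 m and x of roller_3_center in the frame of cradle_2 between -0.075 and 0.075 m and y of roller_3_center in the frame of cradle_2 between -0.015 and 0.015 m and contact force between the fingers and roller_3 below 0.1 N and value of joint door above 0.8 rad), for 0.3 s.
2. the door is shut onto its catch with the rollers seated (z of roller_1_center in the frame of cradle_2 between -0.0035 and 0.0035 m and x of roller_1_center in the frame of cradle_2 between -0.075 and 0.075 m and y of roller_1_center in the frame of cradle_2 between -0.015 and 0.015 m and angle between the y axis of each of roller_1_center, roller_2_center, roller_3_center and the y axis of cradle_2, either way round below 0.06 rad and contact force between the fingers and roller_1 below 0.1 N and z of roller_2_center in the frame of cradle_2 between -0.0035 and 0.0035 m and x of roller_2_center in the frame of cradle_2 between -0.075 and 0.075 m and y of roller_2_center in the frame of cradle_2 between -0.015 and 0.015 m and contact force between the fingers and roller_2 below 0.1 N and z of roller_3_center in the frame of cradle_2 between -0.0035 and 0.0035 m and x of roller_3_center in the frame of cradle_2 between -0.075 and 0.075 m and y of roller_3_center in the frame of cradle_2 between -0.015 and 0.015 m and contact force between the fingers and roller_3 below 0.1 N and value of joint door below 0.02 rad), for 0.2 s.
3. the start button is pressed down while the door is shut (value of joint start above 0.0045 m and value of joint door below 0.02 rad), for 0.05 s.
At the end, for the whole second after the job is handed in: Every roller present is let go at rest in a V cradle (height within 3.5 mm of seated, axis within 0.06 rad, within 15 mm of the middle lengthwise); door shut under 0.02 rad; the button was pressed over 4.5 mm with the door shut and is up again (under 2 mm) (all of step 2 and linear speed of each of roller_1, roller_2, roller_3 below 0.02 m/s and value of joint start below 0.002 m); the robot touches nothing.
It fails at once if the tub of cotton buds moved more than 40 mm (distance of cotton_buds from where it was at the start of the episode above 0.04 m).
It fails at once if the red nail polish moved more than 40 mm (distance of polish_a from where it was at the start of the episode above 0.04 m).
It fails at once if the pink nail polish moved more than 40 mm (distance of polish_b from where it was at the start of the episode above 0.04 m).
Of roller_1, roller_2, roller_3 only 2 to 3 are there at a start; the rules pass over those that are not, and their reading is None.
At some moment in a run one of roller_1, roller_2, roller_3 may be knocked a few centimetres aside while the robot is not near it.
Once in a run the grip may slacken for a moment while it holds something.
It also fails if it takes over 210 s, if anything falls off the work surface, if the arm or the gripper's body presses on something with over 40 N, if the wrist force passes 120 N, or if a joint passes its speed limit or range.

## Working session

There is one attempt and no reset: what is moved stays moved. The work goes in short steps, each a Python script; the robot and the scene stay as the last script left them, time stands still between calls to the robot, and variables do not carry over. Pictures are saved under pics/ and viewed, at most 14 in all, crops included, and the job is handed in when it is done.

```bash
mkdir -p pics; python3 - <<'E'
from station import r
import cv2,numpy as np
s=r.sense();print(s)
for n in("side","top"):
    d=r.snapshot(n);cv2.imwrite(f"pics/{n}0.png",d["frame"][:,:,::-1])
    print(n,d["fx"],d["fy"],d["cx"],d["cy"],d["dist_coeffs"],"C",(-np.array(d["R"]).T@np.array(d["t"])).round(3),np.array(d["R"]).round(2).tolist())
E
```

```text
{'clock': 0.0, 'joints': array([ 6.05233003e+01,  5.26201707e+00,  7.05815149e+01,  2.45562997e-03,
        1.04266515e+02, -3.24733195e+00]), 'joint_vel': array([-0.00702884, -0.04487791,  0.01040205, -0.12061516,  0.0298332 ,
        0.06972383]), 'joint_torque': array([-2.18115906e-04, -4.46437132e+01, -4.06453514e+01,  6.97656255e-02,
        2.92489497e-02, -1.39379754e-04]), 'tcp_pos': array([0.26518802, 0.53827335, 0.40352154]), 'orientation': array([-1.79890265e+02, -8.61096453e-03,  1.53771227e+02]), 'contact_force': array([-0.02326465, -0.57359216, -0.14691475]), 'torque': array([0.00170611, 0.01771404, 0.01044526]), 'gripper_force': 0.0, 'opening': 0.08792727789567001}
side 487.35937972104375 487.35937972104375 317.50626772097314 202.20781385949982 [-0.05223776  0.          0.          0.          0.        ] C [ 1.864 -0.086  0.808] [[0.17, 0.99, -0.01], [0.45, -0.08, -0.89], [-0.88, 0.15, -0.45]]
top 408.7684795941438 408.7684795941438 325.1025036326407 200.9624611574276 [-0.06109846  0.          0.          0.          0.        ] C [0.229 0.157 1.31 ] [[0.0, -1.0, -0.02], [-0.98, -0.0, -0.2], [0.2, 0.02, -0.98]]
```

View pics/top0.png

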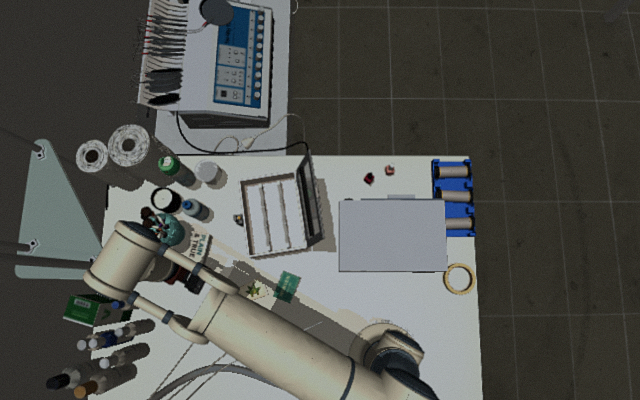

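View pics/side0.png

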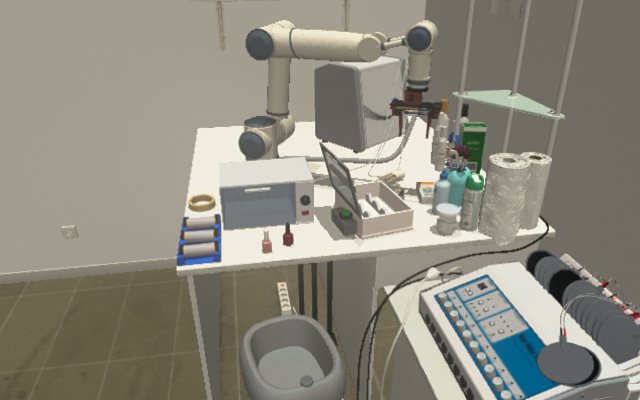

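Top view: three rollers at about (453,171), (455,196), (460,223), the warmer at about (278,210) with the door leaning to the right over the ledge. The wrist camera should give finer measurements.

```bash
cat > h.py <<'E'
from station import r
import cv2,numpy as np
def snap(n,save=None):
    d=r.snapshot(n)
    for k in("R","t","dist_coeffs"):d[k]=np.array(d[k],float)
    d["K"]=np.array([[d["fx"],0,d["cx"]],[0,d["fy"],d["cy"]],[0,0,1]])
    if save:cv2.imwrite(f"pics/{save}.png",d["frame"][:,:,::-1])
    return d
def ray(d,uv):
    p=cv2.undistortPoints(np.array(uv,float).reshape(-1,1,2),d["K"],d["dist_coeffs"])[:,0]
    return -d["R"].T@d["t"],np.c_[p,np.ones(len(p))]@d["R"]
def onz(d,uv,z):
    c,v=ray(d,uv);return c+v*((z-c[2])/v[:,2])[:,None]
def proj(d,X):
    return cv2.projectPoints(np.array(X,float).reshape(-1,1,3),cv2.Rodrigues(d["R"])[0],d["t"],d["K"],d["dist_coeffs"])[0][:,0]
def down(x,y,zg,yaw): # grasp point -> TCP pose
    return [x,y,zg+.163],[180,0,yaw]
E
python3 - <<'E'
from h import *
p=r.sense()["tcp_pos"]
r.servo_line([p[0],p[1],.5])
r.reach([.46,.33,.52],[180,0,90])
a=snap("wrist","w_warm")
r.reach([.46,-.2,.48],[180,0,90])
b=snap("wrist","w_tray")
for d in(a,b):print((-d["R"].T@d["t"]).round(3),d["R"].round(2).tolist(),d["fx"])
print(r.sense()["clock"],r.sense()["joints"].round(1))
cv2.imwrite("pics/comp.png",cv2.resize(np.vstack([a["frame"],b["frame"]])[:,:,::-1],(480,600)))
E
```

```text
[0.46  0.412 0.498] [[1.0, 0.0, -0.0], [0.0, -0.95, 0.3], [-0.0, -0.3, -0.95]] 287.36770111511544
[ 0.46  -0.118  0.459] [[1.0, 0.0, 0.0], [0.0, -0.95, 0.3], [0.0, -0.3, -0.95]] 287.36770111511544
4.0083 [-27.3  -8.2  76.    0.  112.2 -27.4]
```

View pics/comp.png

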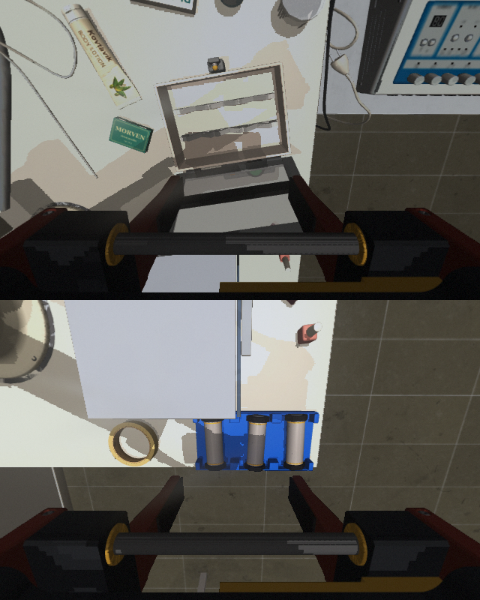

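The tray, the three rollers and the warmer are all clear in the wrist views. Zoom in on the warmer, and measure the tray and rollers by colour.

```bash
cat > roll.py <<'E'
from h import *
def rollers(d,dbg=False):
    hsv=cv2.cvtColor(d["frame"],cv2.COLOR_RGB2HSV)
    blue=cv2.inRange(hsv,(105,120,60),(125,255,255))
    n,l,st,_=cv2.connectedComponentsWithStats(cv2.morphologyEx(blue,cv2.MORPH_CLOSE,np.ones((25,25))))
    k=1+np.argmax(st[1:,4]);pts=np.argwhere((l==k)&(blue>0))[:,::-1]
    hull=cv2.convexHull(pts.astype(np.int32))
    m=np.zeros(blue.shape,np.uint8);cv2.fillConvexPoly(m,hull,255)
    W=onz(d,hull[:,0],.026)
    rect=cv2.minAreaRect(W[:,:2].astype(np.float32))
    barrel=cv2.inRange(hsv,(0,0,75),(180,90,255))&m
    barrel=cv2.morphologyEx(barrel,cv2.MORPH_OPEN,np.ones((5,5)))
    out=[]
    for c in cv2.findContours(barrel,cv2.RETR_EXTERNAL,cv2.CHAIN_APPROX_NONE)[0]:
        if cv2.contourArea(c)<200:continue
        P=onz(d,c[:,0],.026)[:,:2].astype(np.float32)
        out.append(cv2.minAreaRect(P))
    return rect,out
E
python3 - <<'E'
from roll import *
d=snap("wrist","w_tray2")
rect,o=rollers(d);print("tray",rect)
for q in o:print(q)
i=cv2.imread("pics/w_warm.png")[75:245,190:420]
cv2.imwrite("pics/warmcrop.png",cv2.resize(i,None,fx=3.4,fy=3.4,interpolation=cv2.INTER_CUBIC))
E
```

```text
tray ((0.5002565383911133, -0.23358532786369324), (0.2529353201389313, 0.12712067365646362), 0.026330944150686264)
((0.5039823055267334, -0.24013912677764893), (0.08630914241075516, 0.03395774960517883), 89.42516326904297)
((0.4135424494743347, -0.23864106833934784), (0.035032160580158234, 0.0858963131904602), 0.036428406834602356)
((0.6220876574516296, -0.23347514867782593), (0.010688601061701775, 0.07893100380897522), 0.04693497344851494)
((0.5848085284233093, -0.23682324588298798), (0.03484487533569336, 0.08651324361562729), 1.554947853088379)
((0.4344128370285034, -0.17832113802433014), (0.04824432358145714, 0.013447782024741173), 0.03965536504983902)
```

View pics/warmcrop.png

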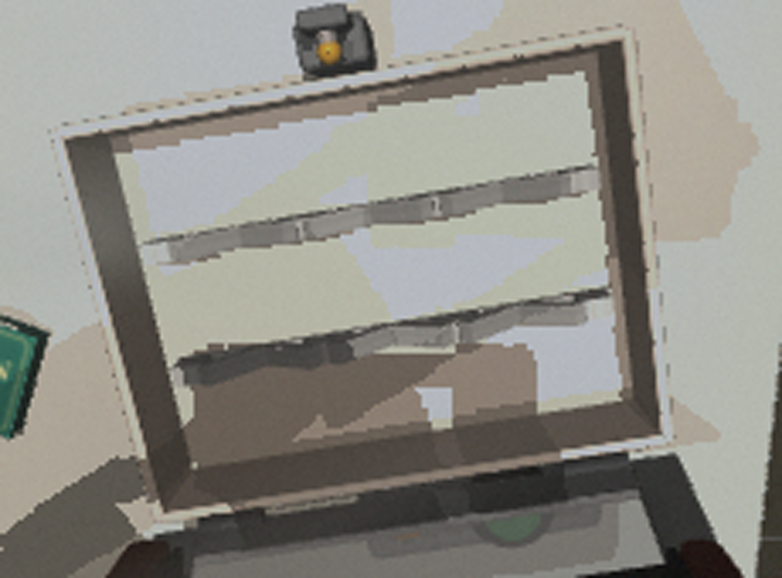

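Crop shows warmer rim corners at about TL (52,130), TR (632,27), BR (673,440), BL (150,520), the catch at (330,45), and the green button through the door at about (512,522).

```bash
python3 - <<'E'
from h import *
d=snap("wrist");s=np.load if 0 else None
# camera pose when the warmer picture was taken
d["R"]=np.array([[1,0,0],[0,-.9553,.2955],[0,-.2955,-.9553]]);
C=np.array([.46,.412,.498]);d["t"]=-d["R"]@C
f=lambda p:np.array(p,float)/3.4+[190,75]
W=onz(d,f([(52,130),(632,27),(673,440),(150,520)]),.074)[:,:2]
print(W.round(4),[np.linalg.norm(W[i]-W[(i+1)%4]).round(4) for i in range(4)],"centre",W.mean(0))
print("yaw",np.degrees([np.arctan2(*(W[1]-W[0])[::-1]),np.arctan2(*(W[2]-W[3])[::-1]),-np.arctan2(*(W[0]-W[3])[:]),-np.arctan2(*(W[1]-W[2])[:])]))
print("btn",onz(d,f([(512,522)]),.06),"catch",onz(d,f([(330,45)]),.09))
E
```

```text
[[0.306  0.4112]
 [0.5441 0.4508]
 [0.5738 0.2761]
 [0.3323 0.2368]] [np.float64(0.2415), np.float64(0.1772), np.float64(0.2448), np.float64(0.1763)] centre [0.43904865 0.34371664]
yaw [9.45586636 9.23491698 8.57362845 9.64630582]
btn [[0.50291945 0.22998482 0.06      ]] catch [[0.42368367 0.44283284 0.09      ]]
```

```bash
python3 - <<'E'
from h import *
import pickle
r.reach([.43,.40,.47],[180,0,99.3])
d=snap("wrist","w2");pickle.dump(d,open("w2.pkl","wb"))
t=snap("top","top2");pickle.dump(t,open("t2.pkl","wb"))
print(r.sense()["clock"])
print(proj(d,[(.306,.411,.074),(.544,.45,.074),(.574,.276,.074),(.332,.237,.074)]).round())
cv2.imwrite("pics/w2c.png",cv2.resize(d["frame"][40:290,155:485,::-1],None,fx=2.4,fy=2.4,interpolation=cv2.INTER_CUBIC))
E
```

```text
6.3583
[[221. 152.]
 [407. 151.]
 [397. 271.]
 [231. 271.]]
```

View pics/w2c.png

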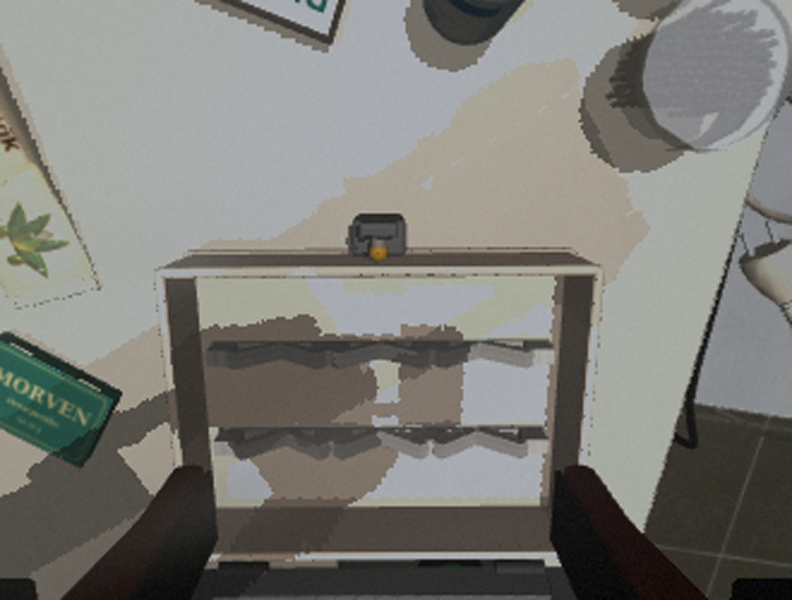

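Box square in view at this yaw: outer far-rim corners at crop (157,267) and (602,265), near rim's outer edge at y≈565, catch at x≈378.

```bash
python3 - <<'E'
from h import *
import pickle
d=pickle.load(open("w2.pkl","rb"));t=pickle.load(open("t2.pkl","rb"))
print((-d["R"].T@d["t"]).round(4),r.sense()["tcp_pos"],r.sense()["orientation"])
f=lambda p:np.array(p,float)/2.4+[155,40]
W=onz(d,f([(157,267),(602,265),(380,266),(380,565)]),.074)[:,:2]
print(W.round(4),np.linalg.norm(W[0]-W[1]),np.linalg.norm(W[2]-W[3]))
v=W[1]-W[0];a=np.arctan2(v[1],v[0]);print("yaw",np.degrees(a))
ex=np.array([np.cos(a),np.sin(a)]);ey=np.array([-ex[1],ex[0]])
c=(W[0]+W[1])/2-.093*ey;print("centre",c)
# predicted rim + cradle valley lines in both views
def box(c):
    pts=[(sx*.125,sy*.093,.074) for sx,sy in((-1,-1),(1,-1),(1,1),(-1,1))]
    return [(*(c+ex*p[0]+ey*p[1]),p[2]) for p in pts]
out=[]
for dd,(y0,y1,x0,x1),s in((d,(120,290,200,440),2.4),(t,(140,265,225,345),3)):
    i=dd["frame"][:,:,::-1].copy();i=cv2.resize(i[y0:y1,x0:x1],None,fx=s,fy=s,interpolation=cv2.INTER_CUBIC)
    q=((proj(dd,box(c))+.5-[x0,y0])*s).astype(int);cv2.polylines(i,[q.reshape(-1,1,2)],True,(0,0,255),1)
    for k in(-1,0,1):
        for sy in(-.03,.03):
            for z in(.046-.0255,):
                p=((proj(dd,[(*(c+ex*.064*k+ey*sy),z)])[0]+.5-[x0,y0])*s).astype(int);cv2.circle(i,tuple(p.tolist()),2,(0,255,0),-1)
    out.append(i)
w=max(i.shape[1] for i in out)
out=[cv2.copyMakeBorder(i,0,0,0,w-i.shape[1],cv2.BORDER_CONSTANT) for i in out]
im=np.vstack(out);k=600/im.shape[0];cv2.imwrite("pics/chk.png",cv2.resize(im,None,fx=k,fy=k))
E
```

```text
[0.4175 0.4798 0.4488] [0.43060603 0.39921745 0.47012442] [1.79984622e+02 3.40766948e-03 9.92109730e+01]
[[0.3053 0.4113]
 [0.5423 0.4507]
 [0.4241 0.431 ]
 [0.4532 0.2492]] 0.2402467422237094 0.18412352836906248
yaw 9.429765433209843
centre [0.43903338 0.33923381]
```

View pics/chk.png

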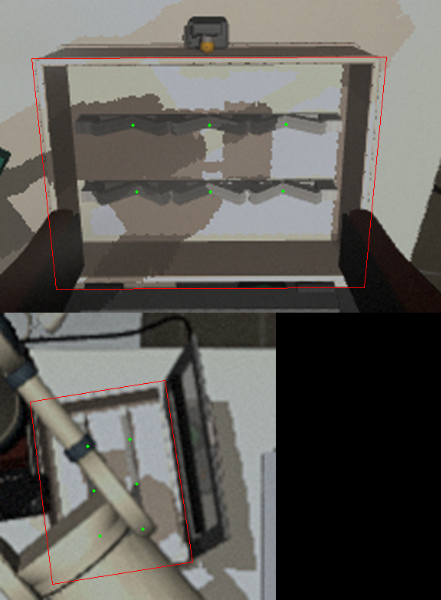

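Rim width and V positions agree with the model: warmer centre about (0.439, 0.341), yaw 9.4°. The outer cradles get loaded first, shifted 7 mm inward so the opening fingers clear the end walls. The middle one goes last, released a little higher.

```bash
cat > pp.py <<'E'
from roll import *
A=np.radians(9.4);EX=np.array([np.cos(A),np.sin(A)]);EY=np.array([-EX[1],EX[0]]);C0=np.array([.439,.341])
UP=.335;DZ=.009
def look():
    r.reach([.46,-.20,.48],[180,0,90]);d=snap("wrist");rect,o=rollers(d)
    L=[]
    for (c,s,a) in o:
        if min(s)<.025 or max(s)<.06: continue
        b=cv2.boxPoints((c,s,a));e=b[1]-b[0];e2=b[2]-b[1];e=e if np.hypot(*e)>np.hypot(*e2) else e2
        if e[1]<0:e=-e
        L.append((c[0],c[1]+.003,np.degrees(np.arctan2(-e[0],e[1])),s))
    return sorted(L),d
def st(m):
    s=r.sense();print(m,"t",round(s["clock"],1),"open",round(s["opening"],4),"gf",round(s["gripper_force"],1),"F",s["contact_force"].round(1),"tcp",s["tcp_pos"].round(3))
    return s
def pick(x,y,ang,z=.024):
    yaw=90+ang
    r.reach(*down(x,y,.25,yaw));r.let_go()
    r.servo_line(down(x,y,.09,yaw)[0],speed=.25);r.servo_line(down(x,y,z+DZ,yaw)[0],speed=.1);st("at")
    r.grab(50);st("grab")
    r.servo_line(down(x,y,.1,yaw)[0],speed=.15);s=st("lift")
    if s["opening"]<.03: return False
    r.servo_line(down(x,y,UP,yaw)[0],speed=.25);return True
def place(k,shift,rel):
    p=C0+EX*(.064*(k-2)+shift);yaw=90+9.4
    r.reach(*down(*p,UP,yaw));s=st("over")
    if s["opening"]<.03: return False
    r.servo_line(down(*p,.13,yaw)[0],speed=.25)
    r.servo_line(down(*p,rel+DZ,yaw)[0],speed=.06);s=st("down")
    r.let_go();r.wait(.3);st("open")
    r.servo_line(down(*p,.14,yaw)[0],speed=.12);r.servo_line(down(*p,UP,yaw)[0],speed=.3);return True
E
python3 - <<'E'
from pp import *
L,d=look();print(L)
x,y,a,_=L[0]
if pick(x,y,a): print(place(1,.007,.054))
r.reach([.43,.40,.50],[180,0,99.3]);d=snap("wrist","p1");st("end")
cv2.imwrite("pics/p1c.png",cv2.resize(d["frame"][90:300,180:460,::-1],None,fx=2,fy=2))
E
```

```text
[(0.41339683532714844, -0.23555304718017578, np.float32(-1.1324266), (0.08630679547786713, 0.03362962231040001)), (0.5038553476333618, -0.23719432067871093, np.float32(-0.6398514), (0.08629564195871353, 0.03399011492729187)), (0.5845928192138672, -0.2338941158056259, np.float32(1.7102219), (0.034518104046583176, 0.08656128495931625))]
at t 10.7 open 0.0878 gf 0.0 F [-0.5 -0.2  0.2] tcp [ 0.414 -0.236  0.197]
grab t 11.6 open 0.0351 gf 49.3 F [ 1.2 -0.2 -0. ] tcp [ 0.413 -0.236  0.196]
lift t 12.2 open 0.0352 gf 49.4 F [-1.   0.1 -2.2] tcp [ 0.413 -0.235  0.262]
over t 15.3 open 0.0352 gf 49.4 F [ 0.   0.1 -1.8] tcp [0.383 0.331 0.498]
down t 17.6 open 0.0354 gf 49.3 F [-2.9 -2.  -0.3] tcp [0.383 0.332 0.226]
open t 18.8 open 0.0877 gf 0.0 F [ 0.1 -0.8 -0.8] tcp [0.383 0.332 0.226]
True
end t 20.9 open 0.088 gf 0.0 F [-0.7 -0.2  0.9] tcp [0.43  0.4   0.497]
```

View pics/p1c.png

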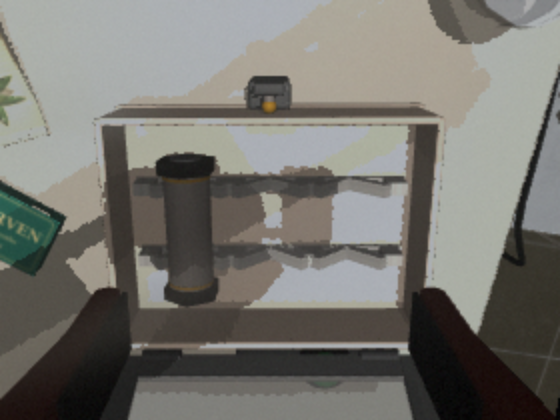

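Roller 1 lies across both V-plates of the left cradle (barrel axis at crop x≈188, end caps at rows 165 and 290). I'll check how well it's centred numerically, then load cradle 3.

```bash
cat > chk.py <<'E'
from pp import *
def axial(d,k,save=None):
    # dark caps (rubber) extent near cradle k on plane z=.046+.020 (cap top); returns warmer coordinates
    c=C0+EX*.064*(k-2)
    g=cv2.cvtColor(d["frame"],cv2.COLOR_RGB2GRAY)
    v=np.linspace(-.09,.09,361);P=np.array([[*(c+EY*t),.064] for t in v])
    u=proj(d,P);pr=np.array([np.median([g[int(round(b)),int(round(a))+q] for q in range(-3,4)]) if 0<=b<400 and 0<=a<640 else 0 for a,b in u])
    return v,pr
E
python3 - <<'E'
from chk import *
import pickle
d=snap("wrist");pickle.dump(d,open("p1.pkl","wb"))
v,p=axial(d,1)
print([(round(a*1000),int(b)) for a,b in zip(v[::4],p[::4])])
f=lambda p:np.array(p,float)/2+[180,90]
W=onz(d,f([(166,176),(211,176),(168,285),(211,285),(188,155),(190,303)]),.046)[:,:2]-C0
print(np.c_[W@EX,W@EY].round(4))
E
```

```text
[(-90, 104), (-88, 63), (-86, 62), (-84, 63), (-82, 64), (-80, 62), (-78, 63), (-76, 64), (-74, 64), (-72, 65), (-70, 65), (-68, 66), (-66, 67), (-64, 68), (-62, 67), (-60, 68), (-58, 90), (-56, 50), (-54, 42), (-52, 43), (-50, 44), (-48, 46), (-46, 45), (-44, 62), (-42, 81), (-40, 80), (-38, 78), (-36, 77), (-34, 77), (-32, 78), (-30, 77), (-28, 75), (-26, 73), (-24, 66), (-22, 62), (-20, 62), (-18, 61), (-16, 61), (-14, 60), (-12, 60), (-10, 59), (-8, 60), (-6, 59), (-4, 60), (-2, 59), (0, 59), (2, 59), (4, 59), (6, 60), (8, 60), (10, 59), (12, 59), (14, 59), (16, 62), (18, 59), (20, 60), (22, 60), (24, 60), (26, 60), (28, 60), (30, 61), (32, 61), (34, 60), (36, 62), (38, 62), (40, 61), (42, 62), (44, 62), (46, 51), (48, 26), (50, 24), (52, 25), (54, 26), (56, 28), (58, 56), (60, 41), (62, 36), (64, 93), (66, 169), (68, 170), (70, 170), (72, 170), (74, 170), (76, 170), (78, 171), (80, 170), (82, 170), (84, 170), (86, 163), (88, 171), (90, 90)]
[[-0.0796  0.0427]
 [-0.0452  0.0426]
 [-0.0831 -0.048 ]
 [-0.0481 -0.048 ]
 [-0.062   0.0589]
 [-0.0659 -0.064 ]]
```

Roller 1 is centred within a few mm of the model. Next: cradle 3.

```bash
python3 - <<'E'
from chk import *
r.servo_line([.43,.40,.51])
L,d=look();print(L)
x,y,a,_=L[-1]
if pick(x,y,a): print(place(3,-.007,.054))
L,d=look();print(L);st("")
x,y,a,_=L[0]
if len(L)==1 and pick(x,y,a): print(place(2,0,.066))
r.reach([.43,.40,.50],[180,0,99.3]);d=snap("wrist","p3");st("end")
cv2.imwrite("pics/p3c.png",cv2.resize(d["frame"][90:300,180:460,::-1],None,fx=2.5,fy=2.5))
E
```

```text
[(0.5037446618080139, -0.236417165517807, np.float32(-0.9423457), (0.0848316177725792, 0.03384370356798172)), (0.5892637372016907, -0.23734491181373596, np.float32(-0.5156464), (0.08608612418174744, 0.03446079045534134))]
at t 25.8 open 0.0879 gf 0.0 F [-0.3 -0.2  1.6] tcp [ 0.589 -0.237  0.197]
grab t 26.6 open 0.0351 gf 50.0 F [-0.4  0.   0.5] tcp [ 0.589 -0.237  0.196]
lift t 27.2 open 0.0351 gf 50.0 F [-1.2 -0.1 -4.2] tcp [ 0.589 -0.237  0.262]
over t 30.4 open 0.035 gf 50.0 F [-0.3 -1.1 -3. ] tcp [0.496 0.35  0.498]
down t 32.7 open 0.0349 gf 50.0 F [-0.2 -0.3 -3.1] tcp [0.495 0.35  0.227]
open t 33.9 open 0.088 gf 0.0 F [ 0.4  0.3 -0.4] tcp [0.495 0.35  0.226]
True
[(0.5033246874809265, -0.23709369313716888, np.float32(-1.4430263), (0.08656352758407593, 0.03407592698931694))]
 t 37.5 open 0.0879 gf 0.0 F [0.1 0.4 0.5] tcp [ 0.46  -0.199  0.48 ]
at t 39.7 open 0.0878 gf 0.0 F [-0.4  0.3  0.4] tcp [ 0.504 -0.237  0.197]
grab t 40.6 open 0.0351 gf 50.0 F [-1.5 -0.8  0.2] tcp [ 0.503 -0.237  0.196]
lift t 41.2 open 0.0353 gf 50.0 F [-0.4 -0.2 -3.6] tcp [ 0.503 -0.237  0.262]
over t 44.4 open 0.0353 gf 50.0 F [ 0.2  0.7 -2.6] tcp [0.44  0.34  0.498]
down t 46.4 open 0.0348 gf 50.0 F [-0.3  0.2 -3.5] tcp [0.439 0.341 0.239]
open t 47.6 open 0.0877 gf 8.0 F [-7.2 -3.3  9.8] tcp [0.438 0.341 0.24 ]
True
end t 49.5 open 0.0876 gf 0.0 F [0.2 0.7 0.4] tcp [0.43  0.4   0.497]
```

View pics/p3c.png

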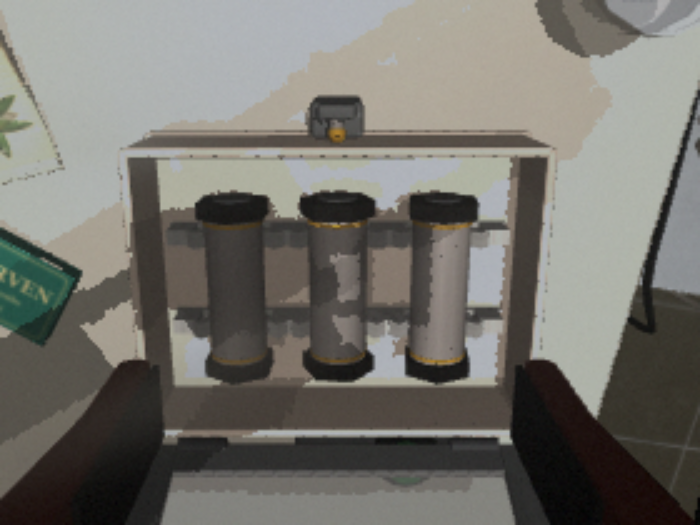

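All three rollers lie in their cradles, evenly spaced (axes at crop x≈237, 338, 439, ends aligned at rows 191 and 382). Next, push the door over along its arc with shut fingers.

```bash
cat > door.py <<'E'
from pp import *
def loc(x,y,ztip): 
    p=C0+EX*x+EY*y;return [p[0],p[1],ztip+.182]
O=[180,0,99.4]
E
python3 - <<'E'
from door import *
r.servo_line([.43,.40,.52]);r.grab(20)
r.reach(loc(0,-.195,.33),O)
r.servo_line(loc(0,-.195,.215),speed=.15);st("behind")
r.servo_line(loc(0,-.109,.215),speed=.06);st("upright")
for th in range(82,9,-8):
    t=np.radians(th);rho=.139+.022*(90-th)/80
    r.servo_line(loc(0,-.093+rho*np.cos(t)-.006*np.sin(t)-.010,.076+rho*np.sin(t)+.006*np.cos(t)),speed=.08)
    F=r.sense()["contact_force"]
    print(th,F.round(1))
    if np.linalg.norm(F)>25:break
d=snap("side","side_d");st("")
cv2.imwrite("pics/side_dc.png",cv2.resize(d["frame"][110:260,280:460,::-1],None,fx=4,fy=4))
E
```

```text
behind t 53.1 open 0.0004 gf 0.0 F [-0.7  0.1  0.6] tcp [0.471 0.149 0.398]
upright t 54.7 open 0.0006 gf 0.0 F [-0.4  0.6 -0.4] tcp [0.457 0.233 0.397]
82 [ 0.4 -0.2  0.3]
74 [ 0.5 -0.3  0.4]
66 [ 0.6 -0.1  0.4]
58 [0.1 0.8 0.5]
50 [ 0.2  0.  -0.1]
42 [ 0.2  0.4 -0.4]
34 [0.6 0.2 1. ]
26 [0.6 0.4 0.6]
18 [ 0.6 -0.7  0.2]
10 [0.5 0.4 0.3]
 t 58.9 open 0.0006 gf 0.0 F [ 0.3  0.1 -1. ] tcp [0.43  0.395 0.292]
```

View pics/side_dc.png

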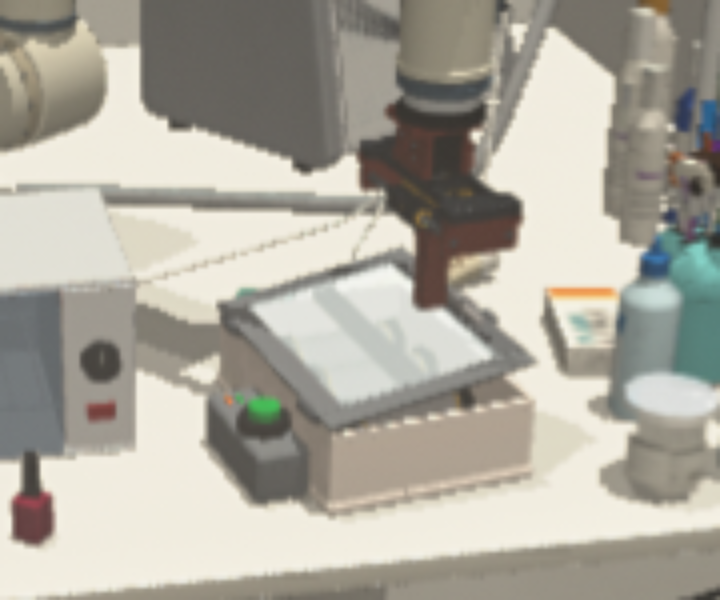

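The door is nearly shut with the finger resting on its outer face, and the green button is exposed at crop (264,408). Now press the free edge down onto the catch.

```bash
python3 - <<'E'
from door import *
r.servo_line(loc(0,.072,.115),speed=.06)
for z in(.100,.092,.088,.085,.083,.081,.079,.077,.075):
    r.servo_line(loc(0,.072,z),speed=.03);F=r.sense()["contact_force"];p=r.sense()["tcp_pos"];print(z,F.round(1),(p[2]-.182).round(4))
    if F[2]>25:break
r.wait(.3)
r.servo_line(loc(0,.072,.16),speed=.1)
r.servo_line(loc(0,.03,.33),speed=.25)
r.reach([.43,.27,.50],O)
d=snap("side","side_e");w=snap("wrist","w_e");t=snap("top","t_e");st("")
import pickle;pickle.dump((d,w,t),open("e.pkl","wb"))
a=cv2.resize(d["frame"][150:250,310:430,::-1],(600,500)) 
cv2.imwrite("pics/e.png",np.vstack([cv2.resize(a,(400,300)),cv2.resize(w["frame"][:,:,::-1],(400,250))]))
E
```

```text
0.1 [0.3 0.  0.2] 0.0999
0.092 [-0.  -0.3  0.4] 0.0918
0.088 [ 1.   0.4 -0.3] 0.0877
0.085 [ 0.  -0.3 -0.4] 0.0844
0.083 [ 0.1  0.2 -0.3] 0.0829
0.081 [-2.7 -1.9  7. ] 0.0827
0.079 [-4.7 -5.4 14.3] 0.0826
0.077 [-8.7 -7.9 22.3] 0.0824
0.075 [-11.2 -10.1  28.8] 0.0822
 t 64.9 open 0.0005 gf 0.0 F [-0.3 -0.1  0.3] tcp [0.43  0.271 0.499]
```

View pics/e.png

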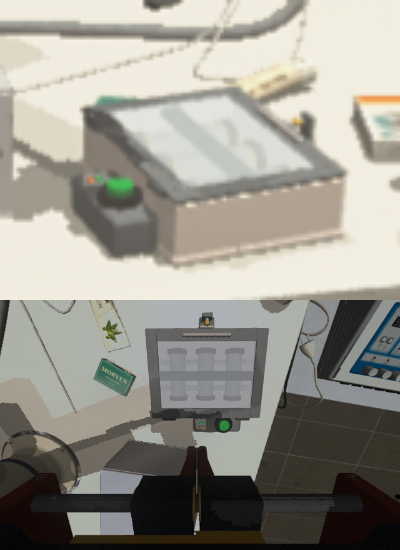

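The door is flush, stopping at 82 mm as specified, with the rollers seated beneath it. The button is clear in both views, so locate and press it.

```bash
python3 - <<'E'
from door import *
import pickle
d,w,t=pickle.load(open("e.pkl","rb"))
B=[]
for q in(w,d,t):
    m=cv2.inRange(cv2.cvtColor(q["frame"],cv2.COLOR_RGB2HSV),(50,120,70),(75,255,255))
    n,l,s,c=cv2.connectedComponentsWithStats(m)
    X=onz(q,c,.058)
    k=[i for i in range(1,n) if s[i,4]>5 and np.hypot(*(X[i,:2]-[.50,.23]))<.05]
    print([(X[i].round(4),s[i].tolist()) for i in k])
    if k:B.append(X[max(k,key=lambda i:s[i,4])])
E
```

```text
[(array([0.5033, 0.2328, 0.058 ]), [350, 193, 18, 17, 232])]
[(array([0.4914, 0.2413, 0.058 ]), [342, 210, 8, 4, 24])]
[(array([0.504 , 0.2376, 0.058 ]), [303, 189, 8, 8, 44])]
```

```bash
python3 - <<'E'
from door import *
P=[.5036,.2335]
g=lambda z:[*P,z+.182]
r.reach(g(.20),O);r.servo_line(g(.075),speed=.12)
for z in np.arange(.066,.044,-.002):
    r.servo_line(g(z),speed=.02);s=r.sense();F=s["contact_force"];print(round(z,3),F.round(1),(s["tcp_pos"][2]-.182).round(4))
    if F[2]>9:break
r.wait(.3)
r.servo_line(g(.08),speed=.06);r.servo_line(g(.25),speed=.25)
r.reach([.43,.27,.50],O);r.wait(.3)
d=snap("side");w=snap("wrist");st("")
a=cv2.resize(d["frame"][150:250,310:430,::-1],(400,300))
cv2.imwrite("pics/f.png",np.vstack([a,cv2.resize(w["frame"][:,:,::-1],(400,250))]))
E
```

```text
0.066 [ 0.3 -0.5  2.2] 0.0664
0.064 [0.7 0.8 2.6] 0.0642
0.062 [1.1 0.4 3.9] 0.0623
0.06 [-2.3 -1.  12.5] 0.0622
 t 70.6 open 0.0004 gf 0.0 F [-0.2 -0.5 -0.2] tcp [0.431 0.27  0.499]
```

View pics/f.png

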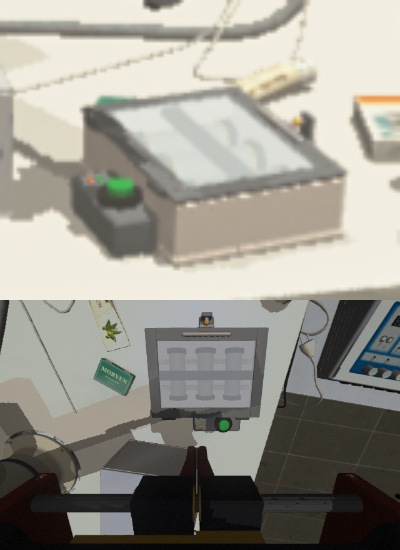

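The button shows a spring response and then a hard stop, but its top is higher than "about 60 mm". A second, finer press will confirm the full 6 mm travel.

```bash
python3 - <<'E'
from door import *
P=[.5036,.2335]
g=lambda z:[*P,z+.182]
r.reach(g(.20),O);r.servo_line(g(.075),speed=.12)
for z in np.arange(.072,.050,-.001):
    r.servo_line(g(z),speed=.02);F=[];Z=[]
    for _ in range(5):
        r.wait(.03);s=r.sense();F.append(s["contact_force"][2]);Z.append(s["tcp_pos"][2]-.182)
    print(round(z,3),np.mean(F).round(2),np.mean(Z).round(4))
    if np.mean(F)>22:break
r.wait(.2)
r.servo_line(g(.08),speed=.06);r.servo_line(g(.25),speed=.25)
r.reach([.43,.27,.50],O);r.wait(.5);st("")
E
```

```text
0.072 -0.1 0.0721
0.071 -0.05 0.071
0.07 0.07 0.07
0.069 0.19 0.069
0.068 1.16 0.0682
0.067 1.36 0.0671
0.066 2.14 0.0661
0.065 2.56 0.0651
0.064 2.78 0.0641
0.063 3.74 0.0631
0.062 5.09 0.0623
0.061 9.3 0.0622
0.06 12.87 0.0621
0.059 17.0 0.062
0.058 20.96 0.0619
0.057 24.8 0.0619
 t 81.8 open 0.0006 gf 0.0 F [-0.3 -0.6  0.2] tcp [0.43 0.27 0.5 ]
```

Contact began at 68.2 mm and the hard stop came at 62.2 mm: the full 6 mm travel at about 4 N. Handing in.

```bash
python3 -c "
from station import r
print(r.hand_in())"
```

```text
the job is handed in; nothing more can be done
None
```

The job is handed in (no verdict came back): all three rollers look seated in their own cradles, the door is shut on its catch, and the start button was pressed its full 6 mm (twice, the second time to confirm the travel) and let go, at about 82 s of the 210 s allowed.

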